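# Nip up the mould's cap screw with the long arm of the hex key

## Task

The big cap screw on the mould has gone too stiff to spin by hand. Take the big hex key out of the wooden stand, flip it over so that its short arm goes fully down into the screw, and push on its long arm to tighten the screw clockwise until it comes up against its stop. Go gently: feel the key into the screw and do not force it or the screw, leave the other things on the bench where they are, and leave the key sitting in the screw.

Things in the scene. Friction and masses are not known exactly. Their poses are not given: they have to be found in the camera images.
- key: The big L-shaped hex key, bright steel, 0.36 to 0.54 kg, 17 mm across the flats. Origin: where the centre lines of its arms meet (the bend cuts this corner 14 mm along each arm). Long arm along its -z, short arm along its +x; a pair of flats of each arm face +-y. It starts upright in the stand, long arm down, origin 173 mm above the bench, short arm pointing roughly to the robot's right.
- short_tip (a point): centre of the end face of the key's short arm, 54.5 mm from the key's origin; axes as key
- long_tip (a point): centre of the end face of the key's long arm, 168.5 mm from the key's origin; axes as key
- stand: wooden key stand, fixed, 60 x 200 x 50 mm (x, y, z), origin at the centre of its underside. The big key stands 45 mm deep in its 22.5 mm round hole at y = -55 mm, loose, with a lean of up to 3 degrees. Two smaller keys (10 and 8 mm across flats, fixed, up to 117 mm high) stand at y = +45 and +80 mm.
- mould: closed two-part aluminium mould, fixed to the bench, 130 x 110 x 50 mm with two lugs (20 mm long, 10 mm high) at its +-y sides; four small bolt heads on top (6 mm high). Origin at the centre of its underside. The big cap screw stands upright in the middle of its top.
- socket (a point): centre of the floor of the cap screw's hexagonal socket, on the screw's axis, z up, 57 mm above the bench; turns with the screw. Socket 21 mm deep, 18 mm across flats, mouth bevelled by 1.5 mm; head 33 mm in diameter, its top 78 mm above the bench. Two flats face the point's +y and -y: the long arm of a seated key lies along the point's +x or a multiple of 60 degrees from it, with 0.1 rad of play
- clamp_screw (a joint): turn of the cap screw in rad, growing clockwise seen from above; it starts at 0 to 0.4 and comes up against a hard stop at 1.2. It resists with about 1.2 N m of friction (about 8 N at 150 mm from its axis) and stays where it is left.
- tape_roll: bystander: roll of clear tape, 90 mm in diameter, 48 mm high; origin under its centre
- tin: bystander: grey tin, 72 mm in diameter, 65 mm high; origin under its centre
- spatula: bystander: spatula lying flat, 200 mm long
- wedge_block: bystander: white plastic block 70 x 35 x 20 mm; origin under its centre
- tube_offcut: bystander: upright offcut of black tube, 40 mm in diameter, 60 mm high; origin under its centre
- cup: bystander: white cup, 76 mm in diameter, 60 mm high; origin under its centre
- brush: bystander: brush lying flat, 180 mm long
Things that resemble listed ones, but are neither listed nor needed, are in the scene too. Of the things that look like the mould, the largest one is meant.

How it is judged:
By the outcome, as a careful person would: the job done as asked, in the order asked, and still so for the second after the job is handed in, with the robot touching nothing.
It also fails if it takes over 72 s, if anything falls off the work surface, if the arm or the gripper's body presses on something with over 40 N, if the wrist force passes 120 N, or if a joint passes its speed limit or range.

## Robot

A 6-joint arm with a two-finger parallel gripper is mounted at the origin on the work surface. World frame = base frame: x ahead of the robot, y to its left, z up, the work surface at z = 0. Lengths are in m, angles in rad, forces in N, time in s.
With the tool pointing down it reaches from about 0.425 to 0.95 m from the base axis. Payload 3.5 kg.
Tool frame: the origin (TCP) lies midway between the tips of the shut fingers; the grasp point (between the pads) lies 19 mm behind it; z points along the fingers, y is the line along which they close (so a half turn about z gives the same grasp; the last joint's range is limited). The gripper opens to 85 mm and grips with 20 to 120 N. Pads are 22 mm wide; open, the fingers measure 114 mm over their backs; the gripper's body (76 mm by 85 mm) begins 54 mm behind the grasp point. The pads swing forward as they close: fully open they stand 13 mm farther back than shut.
Start: joints at [-1.401, 0.286, 1.577, -0, 1.279, -0.15], TCP at [0.212, -0.641, 0.231] pointing down, gripper open.
Joint ranges: [-2.77, 2.77], [-0.9, 2.22], [0.21, 2.48], [-1.53, 4.67], [0.24, 2.81], [-2.84, 2.84]. Speed limits (rad/s): [2.79, 2.79, 3.14, 3.14, 3.14, 3.14].

## Interface

Orientations are given as a rotation vector (axis times angle).
In Python, from plant import * gives the robot as it stands. The module is installed in compiled form; this text tells all that it offers. Calls block until the motion is done:
- goto(position, orientation): joint-space move of the TCP to a pose.
- move_l(position, rate=0.15, orientation=None): straight line of the TCP; orientation=None keeps the orientation; rate is the mean speed in m/s.
- goto_joints(angles): joint-space move.
- command_gripper(opening, force=None): finger opening in m; force is the grip in N (None keeps the last); returns when the fingers have stopped.
- hold(seconds).
- solve_ik(position, orientation): joint angles nearest the present ones, or None.
- read_state(): the state.
- capture(name): name is "scene" or "side" or "wrist"; returns the picture (384x512x3 uint8, red, green, blue); there is no depth.
- calibration(name): a dict with "mtx" (3x3 intrinsics, pixels), "T" (4x4, takes a point from camera to world coordinates). Camera axes: x right, y down, z forward; pixel columns grow to the right and rows downward; lengths in m; the calibration is good to about 2 mm. A picture is of the moment at which its call begins: read the wrist's pose just before it. calibration takes no time and is no camera call; for the wrist camera it gives the pose at the moment of the call.
A pose or a line that the arm cannot do raises PlanningError and nothing moves.
- job_done(): hands the job in; it is judged then, once.
The state is a dict: "time": time; "joints": joint angles; "joint_velocities": joint speeds; "joint_torque": joint torques, N m; "tcp_pos": TCP position; "eef_rot": TCP orientation; "contact_force": force on the tool from outside, world axes, zero at the start; "torque": the same for the moment, N m; "gripper_width": finger opening in m; "finger_force": force on a finger pad.
Only numpy, scipy, OpenCV 4.12 (cv2) and the standard library are available. Lean on these libraries where they do the work, as an engineer would, in place of code of your own. Each camera call takes 0.05 s, during which the arm holds its last target. There are 200 camera calls.

## Working session

There is one attempt and no reset: what is moved stays moved. The work goes in short steps, each a Python script; the robot and the scene stay as the last script left them, time stands still between calls to the robot, and variables do not carry over. Pictures are saved under pics/ and viewed, at most 12 in all, crops included, and the job is handed in when it is done.

```bash
mkdir -p pics; python3 - <<'E'
from plant import *
import cv2,numpy as np
for n in("scene","side"):
    im=capture(n);cv2.imwrite(f"pics/{n}0.png",im[...,::-1]);c=calibration(n);print(n,c["mtx"].round(1).tolist(),c["T"].round(3).tolist())
a=cv2.imread("pics/scene0.png");b=cv2.imread("pics/side0.png")
cv2.imwrite("pics/s0.png",cv2.resize(a,(800,600),interpolation=cv2.INTER_CUBIC));cv2.imwrite("pics/d0.png",cv2.resize(b,(800,600),interpolation=cv2.INTER_CUBIC))
s=read_state();print(s["time"],s["tcp_pos"],s["eef_rot"])
E
```

```text
scene [[382.4, 0.0, 253.0], [0.0, 382.4, 189.0], [0.0, 0.0, 1.0]] [[0.797, 0.439, -0.414, 0.991], [0.604, -0.592, 0.534, -0.511], [-0.011, -0.675, -0.737, 0.84], [0.0, 0.0, 0.0, 1.0]]
side [[417.1, 0.0, 252.9], [0.0, 417.1, 192.2], [0.0, 0.0, 1.0]] [[-0.798, -0.454, 0.397, 0.119], [-0.603, 0.582, -0.546, 0.637], [0.017, -0.675, -0.738, 0.986], [0.0, 0.0, 0.0, 1.0]]
0.1 [ 0.21213507 -0.64016611  0.23005017] [-3.09935946e+00 -4.99901224e-01  3.53668929e-05]
```

View pics/s0.png

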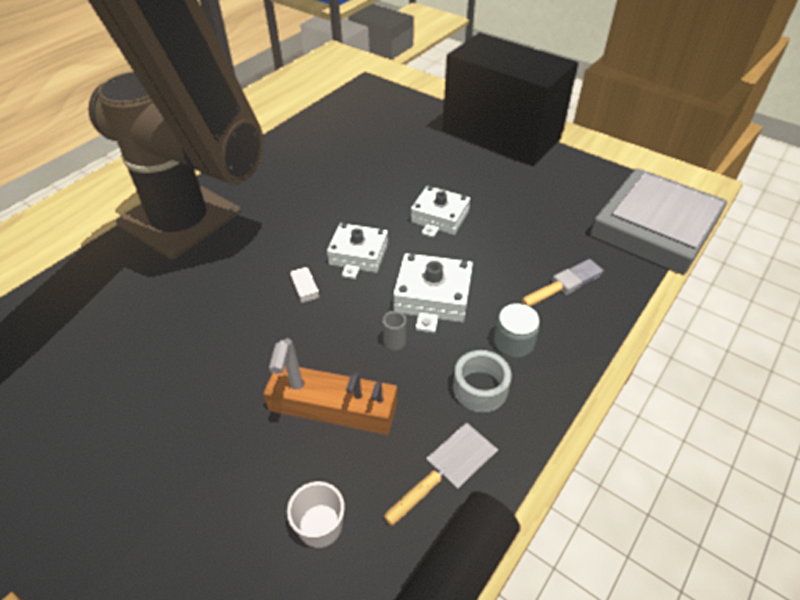

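View pics/d0.png

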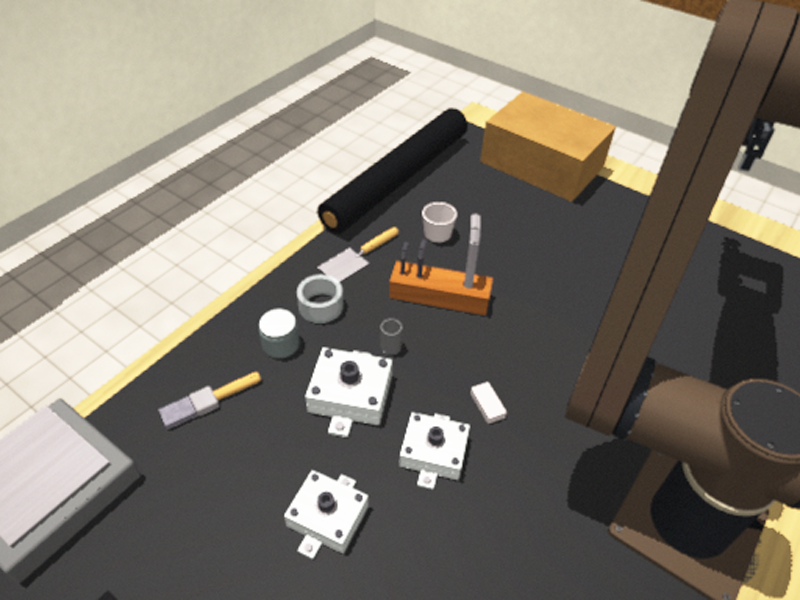

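The scene shows three mould-like bodies, with screws at 800×600 pixels (433,270), (357,237) and (440,198). The largest is the one at (433,285). The key candidates in the stand are the tall bright one at (288,360) and two small dark ones at (355,382) and (377,390), so I choose the bright one. In the side view the mould screw is at (349,372) and the key's bend is at (475,218).

```bash
cat > h.py <<'E'
from plant import *
import cv2,numpy as np
from scipy.spatial.transform import Rotation as R
def ray(c,p):
    d=c["T"][:3,:3]@np.linalg.inv(c["mtx"])@np.array([p[0],p[1],1.]);return c["T"][:3,3],d/np.linalg.norm(d)
def onz(c,p,z):
    o,d=ray(c,p);return o+d*(z-o[2])/d[2]
def tri(c1,p1,c2,p2):
    o,d=ray(c1,p1);q,e=ray(c2,p2)
    s=np.linalg.lstsq(np.c_[d,-e],q-o,rcond=None)[0];a=o+s[0]*d;b=q+s[1]*e
    return (a+b)/2,np.linalg.norm(a-b)
def shot(name,fn,box=None,w=800,h=600):
    c=calibration(name);im=capture(name)[...,::-1].copy();cv2.imwrite(f"pics/{fn}_raw.png",im)
    if box: im=im[box[1]:box[3],box[0]:box[2]]
    cv2.imwrite(f"pics/{fn}.png",cv2.resize(im,(w,h),interpolation=cv2.INTER_CUBIC));return c,im
E
python3 - <<'E'
from h import *
s=calibration("scene");d=calibration("side");k=.64
P=lambda a:(np.array(a)+.5)*k-.5
print("screw top",onz(s,P((434,268)),.078),onz(d,P((349,370)),.078))
print("key top corner",tri(s,P((289,343)),d,P((475,218))))
print("key at stand",onz(s,P((297,386)),.05),onz(d,P((470,286)),.05))
print("short tip",onz(s,P((277,362)),.173),)
print("smallkeys",onz(s,P((355,394)),.05),onz(s,P((377,399)),.05))
for a,z in(((268,378),.05),((397,385),.05),((390,431),0),((265,400),0)): print(onz(s,P(a),z).round(3))
for n,a in(("tube",(393,345)),("block",(304,285)),("cup",(318,540)),("tape",(481,400)),("m2",(357,235)),("m3",(440,197))):print(n,onz(s,P(a),0.03 if n[0]=='m' else 0).round(3))
for a in((404,255),(472,262),(465,303),(394,292)):print("mould",onz(s,P(a),.05).round(3))
# close crops
a=cv2.imread("pics/scene0.png")[205:285,150:270];b=cv2.imread("pics/side0.png")[125:205,230:350]
m=np.hstack([cv2.resize(x,(400,267),interpolation=cv2.INTER_CUBIC) for x in(a,b)])
cv2.imwrite("pics/crop.png",m)
c=calibration("wrist");print(c["mtx"],(np.linalg.inv(np.r_[np.c_[R.from_rotvec(read_state()["eef_rot"]).as_matrix(),read_state()["tcp_pos"]],[[0,0,0,1]]])@c["T"]).round(3))
E
```

```text
screw top [0.57772671 0.13545161 0.078     ] [0.57290849 0.1427404  0.078     ]
key top corner (array([ 0.55807428, -0.20348312,  0.19347462]), np.float64(0.011716349369989274))
key at stand [ 0.53887398 -0.18633549  0.05      ] [ 0.52916639 -0.17889492  0.05      ]
short tip [ 0.55977799 -0.22463436  0.173     ]
smallkeys [ 0.62184186 -0.14300049  0.05      ] [ 0.65501423 -0.1296341   0.05      ]
[ 0.491 -0.203  0.05 ]
[ 0.664 -0.09   0.05 ]
[ 0.687 -0.14   0.   ]
[ 0.487 -0.217  0.   ]
tube [ 0.587 -0.001  0.   ]
block [0.359 0.013 0.   ]
cup [ 0.71  -0.334  0.   ]
tape [ 0.772 -0.005 -0.   ]
m2 [0.372 0.161 0.03 ]
m3 [0.438 0.363 0.03 ]
mould [0.496 0.154 0.05 ]
mould [0.611 0.215 0.05 ]
mould [0.657 0.12  0.05 ]
mould [0.539 0.066 0.05 ]
[[266.15207982   0.         253.8397767 ]
 [  0.         266.15207982 192.84246954]
 [  0.           0.           1.        ]] [[-0.001 -0.957 -0.291  0.074]
 [ 1.    -0.001 -0.001  0.   ]
 [ 0.    -0.291  0.957 -0.142]
 [ 0.     0.     0.     1.   ]]
```

View pics/crop.png

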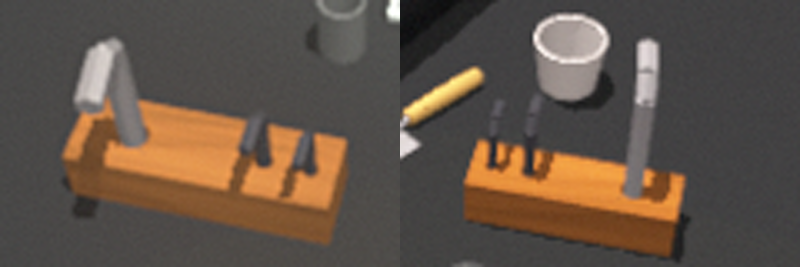

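The crop confirms the choice: a tall bright key with its short arm pointing toward world -y, and two small dark keys about 10 cm further along +x.

```bash
cat >> h.py <<'E'
def toolR(z,y):
    z=np.array(z,float)/np.linalg.norm(z);y=np.array(y,float);y-=z*(y@z);y/=np.linalg.norm(y);return np.c_[np.cross(y,z),y,z]
def down(yaw): return toolR([0,0,-1],[-np.sin(yaw),np.cos(yaw),0])
def keyR(kx,kz):
    kx=np.array(kx,float);kz=np.array(kz,float);return np.c_[kx,np.cross(kz,kx),kz]
# tool pose for key pose K (R,p): grasp at distance g along long arm, tilt a, sign s
def tool_for_key(K,p,g,a,s=1):
    kx,ky,kz=K.T;z=np.cos(a)*kx-np.sin(a)*kz;T=toolR(z,s*ky);return p-kz*g+.019*z,R.from_matrix(T).as_rotvec()
def seatedK(phi): # long arm points along phi, short arm down
    return keyR([0,0,-1],[-np.cos(phi),-np.sin(phi),0])
E
python3 - <<'E'
from h import *
p=np.array([.545,-.193,.173]);ss=np.array([.575,.139,.1115])
for a in(0,20,35,50):
  for s in(1,-1):
    for psi in(-90,):
      r=np.radians(psi);q=solve_ik(*tool_for_key(keyR([np.cos(r),np.sin(r),0],[0,0,1]),p,.055,np.radians(a),s))
      print(a,s,"grasp",None if q is None else np.round(q,2))
    print("  seated:",[f for f in range(-180,180,15) if solve_ik(*tool_for_key(seatedK(np.radians(f)),ss,.055,np.radians(a),s)) is not None])
def view(t,yaw,n):
    rv=R.from_matrix(down(yaw)).as_rotvec();goto(t,rv);c,_=shot("wrist",n);np.savez(f"pics/{n}.npz",**c)
for n,t,y in(("k1",[.545,-.205,.29],0),("k2",[.545,-.205,.29],1.57),("m1",[.575,.139,.19],0)):
  for yy in(y,y-np.pi):
    try: view(t,yy,n);print(n,yy,"ok",read_state()["time"]);break
    except PlanningError as e: print(n,yy,e)
a=[cv2.resize(cv2.imread(f"pics/{n}_raw.png"),(400,300)) for n in("k1","k2","m1")]
E
python3 - <<'E'
import cv2,numpy as np,os
L=[cv2.imread(f"pics/{n}_raw.png") for n in("k1","k2","m1") if os.path.exists(f"pics/{n}_raw.png")]
L=[cv2.resize(x[42:342,56:456],(400,300)) for x in L]+[np.zeros((300,400,3),np.uint8)]*4
cv2.imwrite("pics/w1.png",np.vstack([np.hstack(L[:2]),np.hstack(L[2:4])]))
E
```

```text
0 1 grasp [-0.12  0.58  1.99  4.61  1.51  1.  ]
  seated: [-180, -165, -150, -135, -120, -60, -45, -30, -15, 0, 15, 30, 45, 60, 75, 90, 105, 120, 135, 150, 165]
0 -1 grasp [-0.12  0.58  1.99  4.61  1.51 -2.14]
  seated: [-180, -165, -150, -135, -120, -105, -90, -75, -60, -45, -30, -15, 0, 15, 30, 45, 60, 75, 120, 135, 150, 165]
20 1 grasp [-0.14  0.42  2.02 -1.44  1.22  0.81]
  seated: [-180, -165, -150, -135, -120, -105, -90, -45, -30, -15, 0, 15, 30, 45, 60, 75, 90, 105, 120, 135, 150, 165]
20 -1 grasp [-0.14  0.42  2.02 -1.44  1.22 -2.33]
  seated: [-180, -165, -150, -135, -120, -105, -90, -75, -60, -45, -30, -15, 0, 15, 30, 45, 105, 120, 135, 150, 165]
35 1 grasp [-0.19  0.31  2.02 -1.21  1.03  0.6 ]
  seated: [-180, -165, -150, -135, -120, -105, -90, -75, -15, 0, 15, 30, 45, 60, 75, 90, 105, 120, 135, 150, 165]
35 -1 grasp [-0.19  0.31  2.02 -1.21  1.03 -2.54]
  seated: [-180, -165, -150, -135, -120, -105, -90, -75, -60, -45, -30, -15, 0, 15, 30, 90, 105, 120, 135, 150, 165]
50 1 grasp [-0.27  0.24  2.01 -0.9   0.91  0.32]
  seated: [-180, -165, -150, -135, -120, -105, -90, -75, -60, -45, -30, -15, 30, 45, 60, 75, 90, 105, 120, 135, 150, 165]
50 -1 grasp [-0.27  0.24  2.01 -0.9   0.91 -2.82]
  seated: [-180, -165, -150, -135, -120, -105, -90, -75, -60, -45, -30, -15, 30, 45, 60, 75, 90, 105, 120, 135, 150, 165]
k1 0 ok 2.1417
k2 1.57 ok 6.0917
m1 0 ok 9.5667
```

View pics/w1.png

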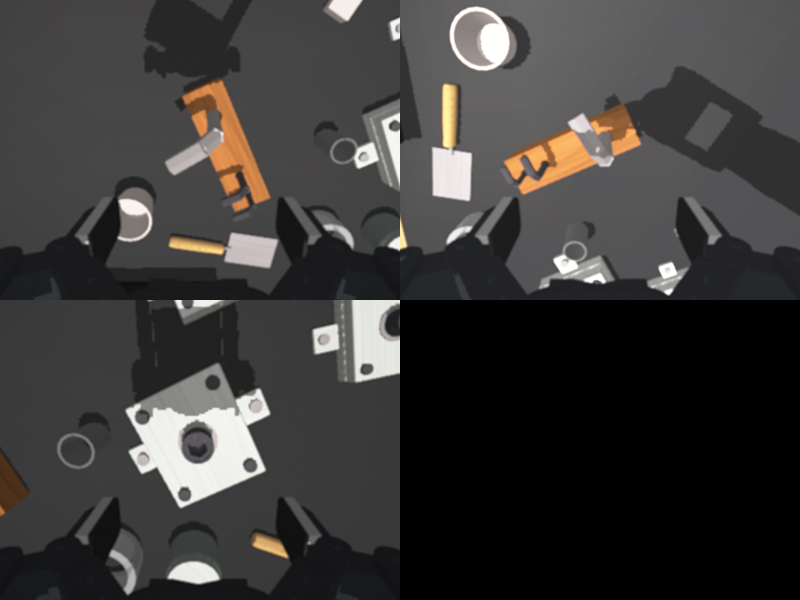

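The close views show the key at k1 crop (172,165)→(215,130), which is the short arm. The screw's socket is at m1 crop (198,145) with its hex visible. I'll enlarge these to get exact pixels.

```bash
python3 - <<'E'
import cv2,numpy as np
B={"k1":(210,140,300,230),"k2":(200,130,290,220),"m1":(229,162,279,212)}
L=[]
for n,b in B.items():
    x=cv2.imread(f"pics/{n}_raw.png")[b[1]:b[3],b[0]:b[2]]
    if n=="m1": x=cv2.convertScaleAbs(x,alpha=2,beta=10)
    L.append(cv2.resize(x,(400,400) if n=="m1" else (400,400),interpolation=cv2.INTER_CUBIC))
h=[cv2.resize(x,(400,300)) for x in L]
m=np.zeros((600,800,3),np.uint8);m[:300,:300]=cv2.resize(L[0],(300,300));m[:300,400:700]=cv2.resize(L[1],(300,300));m[300:,:300]=cv2.resize(L[2],(300,300))
cv2.imwrite("pics/w2.png",m)
E
```

```text
(no output)
```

View pics/w2.png

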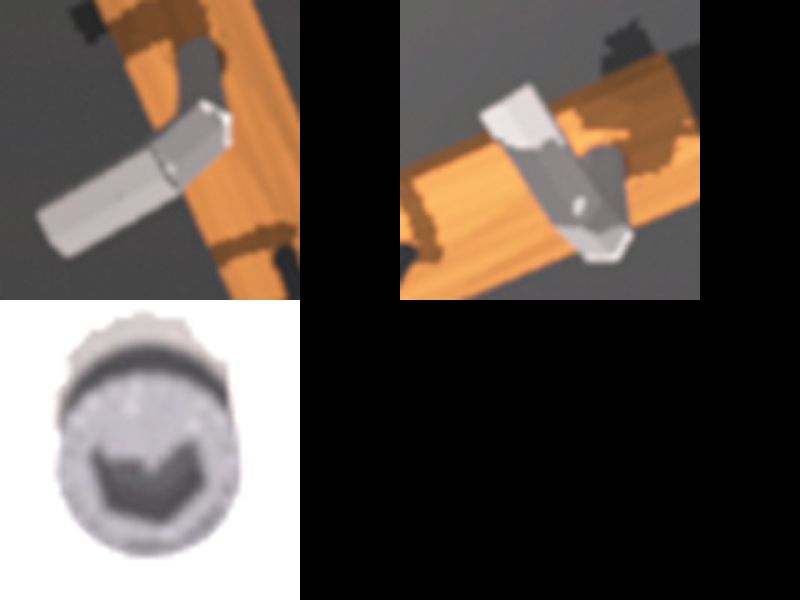

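k1/k2 give the short arm's centre line and m1 gives the head circle, with its centre at about raw (253.8,189), plus the hex corners. I'll take one closer look at the socket from another yaw and compute everything.

```bash
python3 - <<'E'
from h import *
L={n:dict(np.load(f"pics/{n}.npz")) for n in("k1","k2","m1")}
f=lambda n,o,s,p:(L[n],(o[0]+(p[0]+.5)/s-.5,o[1]+(p[1]+.5)/s-.5))
k1=lambda p:f("k1",(210,140),10/3,p);k2=lambda p:f("k2",(200,130),10/3,p);m=lambda p:f("m1",(229,162),6,p)
t,e=tri(*k1((53,236)),*k2((105,100)));print("tip",t,e)
for z in(.17,.173):
  for k,a,b in((k1,(54,236),(166,167)),(k2,(105,100),(201,237))):
    A,B=onz(*k(a),z),onz(*k(b),z);d=(A-B)[:2];psi=np.arctan2(d[1],d[0]);print(z,"tip",A.round(4),"psi",np.degrees(psi).round(1),"origin",(A[:2]-.0545*d/np.linalg.norm(d)).round(4))
c=onz(*m((149,162)),.078);print("screw",c)
for q in((158,222),(205,188),(103,203),(92,150),(203,143)):
  v=onz(*m(q),.078)-c;print(np.hypot(*v[:2]).round(4),np.degrees(np.arctan2(v[1],v[0]))%60)
rv=R.from_matrix(down(np.pi/2)).as_rotvec()
try: goto([c[0],c[1],.145],rv);ok=1
except PlanningError: goto([c[0],c[1],.145],R.from_matrix(down(-np.pi/2)).as_rotvec())
cc=calibration("wrist");print(read_state()["time"])
im=capture("wrist")[...,::-1].copy();np.savez("pics/m2.npz",**cc);cv2.imwrite("pics/m2_raw.png",im)
uv=cc["mtx"]@(np.linalg.inv(cc["T"])@np.r_[c,1])[:3];uv=uv[:2]/uv[2];print(uv)
x,y=uv.round().astype(int);w=cv2.convertScaleAbs(im[y-25:y+25,x-25:x+25],alpha=2,beta=10)
cv2.imwrite("pics/m2.png",cv2.resize(w,(600,600),interpolation=cv2.INTER_CUBIC))
E
```

```text
tip [ 0.56722804 -0.23515364  0.17639739] 0.00035694625508083397
0.17 tip [ 0.5698 -0.2354  0.17  ] psi -57.3 origin [ 0.5404 -0.1896]
0.17 tip [ 0.5677 -0.2342  0.17  ] psi -56.2 origin [ 0.5374 -0.1889]
0.173 tip [ 0.5686 -0.2351  0.173 ] psi -57.3 origin [ 0.5392 -0.1892]
0.173 tip [ 0.5674 -0.2347  0.173 ] psi -56.2 origin [ 0.5371 -0.1894]
screw [0.57401553 0.13802417 0.078     ]
0.0106 8.116047390912431
0.0104 4.154316470614077
0.0105 12.747993736526283
0.0097 17.58108958134929
0.0095 50.0263613448344
10.9667
[253.58515155 204.34166908]
```

View pics/m2.png

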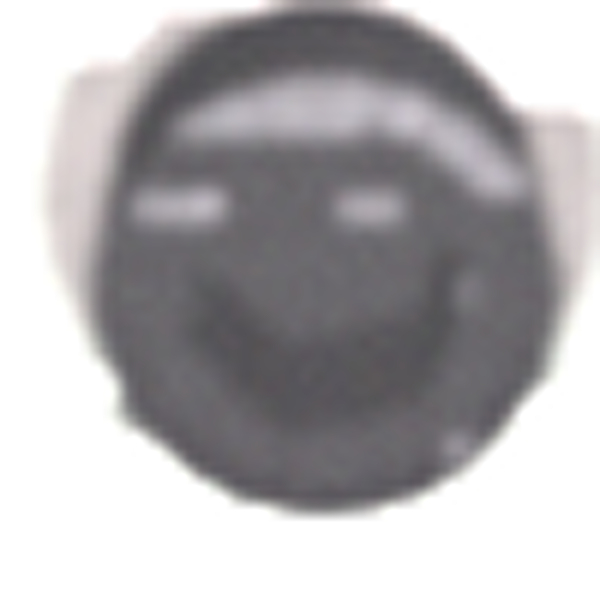

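The head circle is at m2 crop (327,284), roughly 1.5 mm from the m1 estimate, so I'll average the two. The hex corners lie at about 8° (mod 60°) in world. Next I check the motion's joint continuity for both grasp signs.

```bash
python3 - <<'E'
from h import *
c2=dict(np.load("pics/m2.npz"));v=onz(c2,(255.75,202.2),.078);print("m2 screw",v)
c=(v+np.array([.57402,.13802,.078]))/2;print(c)
p=np.array([.5383,-.1893,.173]);psi=np.radians(-56.7);K=keyR([np.cos(psi),np.sin(psi),0],[0,0,1])
so=np.array([c[0],c[1],.1115])
for a in(20,35):
 for s in(1,-1):
  A=np.radians(a);f=lambda K,p,g:(lambda q:None if q is None else np.round(q,2).tolist())(solve_ik(*tool_for_key(K,p,g,A,s)))
  print(a,s,"grasp",f(K,p,.055),"lift",f(K,p+[0,0,.16],.055),"back",f(K,p+.1*(-np.cos(A)*K[:,0]+np.sin(A)*K[:,2]),.055))
  for ph in((68,40,10,-5) if s==1 else(68,8,-20,-45,-65)):
    print("  ",ph,f(seatedK(np.radians(ph)),so,.055),f(seatedK(np.radians(ph)),so,.13),f(seatedK(np.radians(ph)),so+[0,0,.12],.055))
E
```

```text
m2 screw [0.57581786 0.13991082 0.078     ]
[0.57491893 0.13896541 0.078     ]
20 1 grasp [-0.26, 0.21, 2.31, 4.18, 0.81, 1.01] lift [-0.26, -0.15, 2.28, 4.58, 0.68, 0.46] back [-0.08, 0.02, 2.42, 4.42, 0.88, 0.86]
   68 [0.03, 0.25, 1.92, 0.42, 0.87, 0.15] [0.14, 0.34, 1.81, 0.4, 0.85, 0.28] [0.03, 0.1, 1.85, 0.36, 1.07, 0.25]
   40 [0.04, 0.23, 1.94, 0.33, 0.71, 0.69] [0.11, 0.37, 1.77, 0.29, 0.73, 0.8] [0.04, 0.09, 1.87, 0.27, 0.92, 0.78]
   10 [0.06, 0.23, 1.95, 0.07, 0.62, 1.41] [0.07, 0.38, 1.76, 0.06, 0.66, 1.43] [0.06, 0.08, 1.87, 0.05, 0.84, 1.43]
   -5 [0.07, 0.23, 1.95, -0.09, 0.62, 1.8] [0.05, 0.37, 1.77, -0.08, 0.66, 1.77] [0.07, 0.08, 1.87, -0.07, 0.84, 1.77]
20 -1 grasp [-0.26, 0.21, 2.31, 4.18, 0.81, -2.13] lift [-0.26, -0.15, 2.28, 4.58, 0.68, -2.68] back [-0.08, 0.02, 2.42, 4.42, 0.88, -2.28]
   68 None None None
   8 [0.06, 0.23, 1.95, 0.05, 0.62, -1.68] [0.07, 0.38, 1.76, 0.04, 0.66, -1.66] [0.06, 0.08, 1.87, 0.04, 0.84, -1.67]
   -20 [0.08, 0.24, 1.94, -0.24, 0.66, -0.97] [0.03, 0.36, 1.78, -0.2, 0.68, -1.05] [0.08, 0.09, 1.86, -0.19, 0.88, -1.04]
   -45 [0.1, 0.
[... 732 characters left out ...]
08, -0.34, 0.3, 2.04] [0.07, 0.31, 1.9, -0.27, 0.33, 1.96] [0.09, 0.0, 2.01, -0.2, 0.53, 1.89]
35 -1 grasp [-0.31, 0.1, 2.28, 4.58, 0.55, -2.55] lift None back [-0.17, -0.13, 2.37, -1.4, 0.66, -2.8]
   68 None None None
   8 [0.05, 0.17, 2.09, 0.18, 0.28, -1.81] [0.07, 0.31, 1.91, 0.14, 0.32, -1.76] [0.05, -0.01, 2.02, 0.1, 0.52, -1.73]
   -20 [0.13, 0.2, 2.05, -0.69, 0.43, -0.53] [0.07, 0.31, 1.9, -0.6, 0.42, -0.66] [0.13, 0.02, 1.99, -0.46, 0.63, -0.79]
   -45 [0.17, 0.25, 1.99, -0.82, 0.7, -0.03] [0.07, 0.31, 1.9, -0.79, 0.65, -0.14] [0.17, 0.08, 1.93, -0.66, 0.87, -0.24]
   -65 [0.19, 0.3, 1.93, -0.78, 0.92, 0.24] [0.07, 0.32, 1.9, -0.79, 0.85, 0.15] [0.19, 0.14, 1.86, -0.68, 1.08, 0.07]
```

```bash
python3 - <<'E'
from h import *
p=np.array([.5383,-.1893,.173]);psi=np.radians(-56.7);K=keyR([np.cos(psi),np.sin(psi),0],[0,0,1])
so=np.array([.5749,.1390,.1115])
for a in(42,50):
 for s in(1,-1):
  A=np.radians(a);f=lambda K,p,g,A=A:(lambda q:None if q is None else np.round(q,2).tolist())(solve_ik(*tool_for_key(K,p,g,A,s)))
  print(a,s,"grasp",f(K,p,.055),"lift",f(K,p+[0,0,.16],.055),"back",f(K,p+.1*(-np.cos(A)*K[:,0]+np.sin(A)*K[:,2]),.055))
  for ph in(128,68,-52,-112):
    print("  ",ph,f(seatedK(np.radians(ph)),so,.055),f(seatedK(np.radians(ph)),so+[0,0,.12],.055))
for s in(1,-1):
  print("push",s,[f(seatedK(np.radians(x)),so,.13,0.) for x in(75,40,5,-10)])
E
```

```text
42 1 grasp [-0.33, 0.08, 2.25, -1.4, 0.48, 0.28] lift [-0.33, -0.19, 2.16, -0.87, 0.64, -0.34] back [-0.21, -0.16, 2.33, -1.11, 0.62, 0.04]
   128 [-0.06, 0.43, 1.78, 0.53, 1.48, -0.93] [-0.06, 0.28, 1.73, 0.53, 1.65, -0.83]
   68 [-0.1, 0.25, 2.03, 0.97, 0.9, -0.36] [-0.1, 0.07, 1.98, 0.84, 1.04, -0.14]
   -52 None None
   -112 [0.21, 0.46, 1.74, -0.6, 1.43, -2.31] [0.21, 0.31, 1.69, -0.59, 1.6, -2.43]
42 -1 grasp None lift [-0.33, -0.19, 2.16, -0.87, 0.64, 2.81] back None
   128 [-0.06, 0.43, 1.78, 0.53, 1.48, 2.21] [-0.06, 0.28, 1.73, 0.53, 1.65, 2.32]
   68 [-0.1, 0.25, 2.03, 0.97, 0.9, 2.78] None
   -52 [0.22, 0.28, 1.99, -1.0, 0.8, 0.26] [0.22, 0.11, 1.93, -0.85, 0.93, 0.02]
   -112 [0.21, 0.46, 1.74, -0.6, 1.43, 0.83] [0.21, 0.31, 1.69, -0.59, 1.6, 0.72]
50 1 grasp [-0.36, 0.07, 2.21, -1.0, 0.47, -0.12] lift [-0.36, -0.18, 2.11, -0.62, 0.71, -0.57] back [-0.27, -0.17, 2.27, -0.79, 0.64, -0.3]
   128 [-0.09, 0.49, 1.75, 0.59, 1.58, -0.96] [-0.09, 0.33, 1.72, 0.6, 1.74, -0.85]
   68 [-0.14, 0.27, 2.06, 1.14, 0.96, -0.53] [-0.14, 0.08, 2.01, 1.01, 1.07, -0.29]
   -52 [0.26, 0.31, 2.0, -1.21, 0.85, -2.69] None
   -112 [0.23, 0.52, 1.71, -0.67, 1.53, -2.27] [0.23, 0.37, 1.67, -0.68, 1.68, -2.39]
50 -1 grasp None lift [-0.36, -0.18, 2.11, -0.62, 0.71, 2.57] back None
   128 [-0.09, 0.49, 1.75, 0.59, 1.58, 2.18] [-0.09, 0.33, 1.72, 0.6, 1.74, 2.29]
   68 [-0.14, 0.27, 2.06, 1.14, 0.96, 2.61] None
   -52 [0.26, 0.31, 2.0, -1.21, 0.85, 0.45] [0.26, 0.13, 1.96, -1.04, 0.95, 0.19]
   -112 [0.23, 0.52, 1.71, -0.67, 1.53, 0.87] [0.23, 0.37, 1.67, -0.68, 1.68, 0.75]
push 1 [[0.26, 0.4, 1.7, -0.0, 1.04, 0.52], [0.18, 0.49, 1.57, -0.0, 1.08, 1.05], [0.07, 0.51, 1.55, -0.0, 1.09, 1.55], [0.02, 0.49, 1.57, -0.0, 1.08, 1.77]]
push -1 [[0.26, 0.4, 1.7, -0.0, 1.04, -2.62], [0.18, 0.49, 1.57, -0.0, 1.08, -2.09], [0.07, 0.51, 1.55, -0.0, 1.09, -1.59], [0.02, 0.49, 1.57, -0.0, 1.08, -1.37]]
```

```bash
cat >> h.py <<'E'
A=np.radians(45);G=.055
def st(m=""):
    s=read_state();print(m,"t%.1f"%s["time"],"F",np.round(s["contact_force"],1),"M",np.round(s["torque"],2),"w%.4f"%s["gripper_width"],"ff",np.round(s["finger_force"],1),"tcp",np.round(s["tcp_pos"],4));return s
E
python3 - <<'E'
from h import *
p=np.array([.5383,-.1893,.173]);psi=np.radians(-56.7);K=keyR([np.cos(psi),np.sin(psi),0],[0,0,1])
b=tool_for_key(K,p+.1*(-np.cos(A)*K[:,0]+np.sin(A)*K[:,2]),G,A);g=tool_for_key(K,p,G,A)
q=read_state()["tcp_pos"];move_l([q[0]-.06,q[1]-.1,.33],rate=.3)
command_gripper(.05)
goto(*b);st("back");move_l(g[0],rate=.12);st("at")
command_gripper(0,70);st("closed")
move_l(g[0]+[0,0,.06],rate=.1);st("up6");move_l(g[0]+[0,0,.17],rate=.2);hold(.2);st("up")
ims=[shot(n,"g_"+n)[1] for n in("scene","side")]
cv2.imwrite("pics/g.png",np.hstack([cv2.resize(x,(400,300)) for x in ims]))
E
```

```text
back t13.3 F [ 0.2 -0.3  0.5] M [ 0.33  0.18 -0.  ] w0.0500 ff 0.0 tcp [ 0.5078 -0.1416  0.1767]
at t14.2 F [0.4 0.7 0.2] M [ 0.25  0.2  -0.01] w0.0500 ff 0.0 tcp [ 0.546  -0.2005  0.1051]
closed t14.7 F [-0.9  1.3  3. ] M [0.38 0.14 0.11] w0.0159 ff 68.2 tcp [ 0.5461 -0.2003  0.1054]
up6 t15.4 F [ 0.8 -0.5 -5.8] M [0.79 0.48 0.01] w0.0160 ff 68.8 tcp [ 0.5443 -0.2001  0.1623]
up t16.3 F [ 0.3  0.  -5.7] M [0.84 0.51 0.01] w0.0158 ff 68.8 tcp [ 0.5446 -0.2002  0.2715]
```

View pics/g.png

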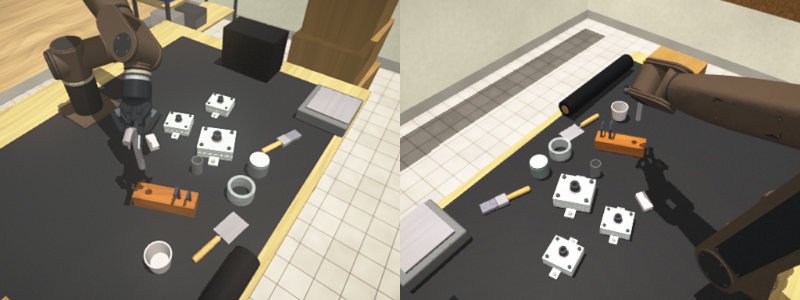

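The key is held: about 5.5 N of weight, and the finger gap of 15.9 mm fits the flats. Next I flip it over the screw and look.

```bash
python3 - <<'E'
from h import *
so=np.array([.5749,.1390,.1115]);K=seatedK(np.radians(68))
T=tool_for_key(K,so+[0,0,.09],G,A);goto(*T);hold(.3);s=st("above");print(T[0],T[1],s["eef_rot"])
L=[]
for n in("scene","side"):
    c,im=shot(n,"f_"+n);uv=c["mtx"]@(np.linalg.inv(c["T"])@np.r_[so+[0,0,.03],1])[:3];u,v=(uv[:2]/uv[2]).round().astype(int);print(n,u,v)
    L.append(cv2.resize(im[v-50:v+50,u-40:u+40],(400,500),interpolation=cv2.INTER_CUBIC))
cv2.imwrite("pics/f.png",np.hstack(L))
E
```

```text
above t18.2 F [-0.9 -0.7 -5.7] M [-0.9   0.39 -0.01] w0.0161 ff 68.9 tcp [0.6006 0.2021 0.1882]
[0.60053621 0.20245185 0.18806497] [-2.12510689 -1.4334027  -0.88024809] [-2.12571089 -1.43381131 -0.88049096]
scene 278 154
side 223 221
```

View pics/f.png

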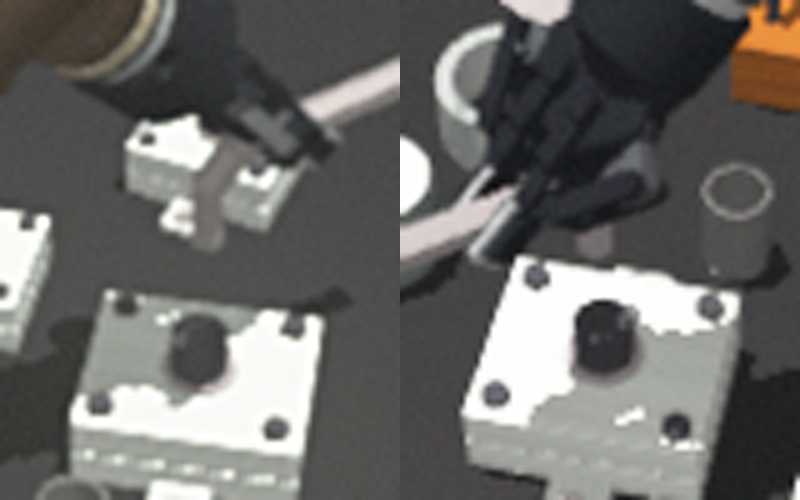

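In scene crop f the short arm's end is at (208,243) and the head top at (203,330). In side crop f the end is at (194,250) and the head top at (204,313). I'll triangulate both.

```bash
python3 - <<'E'
from h import *
s=calibration("scene");d=calibration("side")
a=lambda p:((p[0]+.5)/5+237.5,(p[1]+.5)/5+103.5);b=lambda p:((p[0]+.5)/5+182.5,(p[1]+.5)/5+170.5)
print("tip",tri(s,a((208,243)),d,b((194,250))))
print("head",tri(s,a((203,330)),d,b((204,313))),onz(s,a((203,330)),.078),onz(d,b((204,313)),.078))
so=np.array([.5749,.1390,0])
def pr(c,P,f):
    uv=c["mtx"]@(np.linalg.inv(c["T"])@np.r_[P,1])[:3];return (uv[:2]/uv[2]-f)*5
for z in(.147,.2015): print(pr(s,so+[0,0,z],(237.5,103.5)).round(0),pr(d,so+[0,0,z],(182.5,170.5)).round(0))
print("headproj",pr(s,so+[0,0,.078],(237.5,103.5)),pr(d,so+[0,0,.078],(182.5,170.5)))
E
```

```text
tip (array([0.57572414, 0.14234983, 0.14425679]), np.float64(0.0006382683383583098))
head (array([0.57759545, 0.13705202, 0.08347752]), np.float64(0.0014781716937710431)) [0.57516935 0.14223605 0.078     ] [0.57975541 0.13360714 0.078     ]
[205. 242.] [200. 244.]
[209. 164.] [196. 175.]
headproj [199.85403022 333.53624131] [205.01396026 324.31620209]
```

```bash
cat >> h.py <<'E'
SO=np.array([.5749,.1390,.1115])
def pose(off,dz,phi=68,g=G,a=A,s=1): return tool_for_key(seatedK(np.radians(phi)),SO+[off[0],off[1],dz],g,a,s)
def down_to(off,z0,z1,f0,phi=68,step=.0015,lim=6,rate=.04):
    """descend with a guard; returns dz reached and force change"""
    z=z0
    while z>z1+1e-6:
        z=max(z-step,z1);t=pose(off,z,phi);move_l(t[0],rate=rate,orientation=t[1])
        f=np.array(read_state()["contact_force"])-f0
        if f[2]>lim or np.hypot(*f[:2])>12: break
    return z,f
E
python3 - <<'E'
from h import *
f0=np.array(read_state()["contact_force"]);off=(.001,-.0025)
t=pose(off,.028);move_l(t[0],rate=.1,orientation=t[1]);hold(.2);st("pre");f0=np.array(read_state()["contact_force"]);np.save("f0.npy",f0)
z,f=down_to(off,.028,.012,f0);print(z,f);st()
E
```

```text
pre t19.3 F [-0.1  0.3 -5.5] M [-0.91  0.35 -0.  ] w0.0159 ff 68.9 tcp [0.6022 0.1999 0.1272]
0.012 [-0.15306721 -2.15749213  0.24363509]
 t22.0 F [-0.2 -1.9 -5.2] M [-1.19  0.48  0.07] w0.0162 ff 69.2 tcp [0.6015 0.1999 0.11  ]
```

No vertical resistance 9 mm below the rim, so the tip is in the socket. I continue down, giving way to side forces.

```bash
python3 - <<'E'
from h import *
f0=np.load("f0.npy");off=np.array([.001,-.0025]);z=.012
while z>-.004:
    z-=.002;t=pose(off,z);move_l(t[0],rate=.04,orientation=t[1]);f=np.array(read_state()["contact_force"])-f0
    print(round(z,4),f.round(1),off.round(4),np.round(np.array(read_state()["torque"]),2))
    if f[2]>9 or np.hypot(*f[:2])>14: break
    off+=np.clip(f[:2]*.00015,-.0006,.0006)
np.save("off.npy",np.r_[off,z]);st()
L=[]
for n in("scene","side"):
    c,im=shot(n,"i_"+n);uv=c["mtx"]@(np.linalg.inv(c["T"])@np.r_[SO+[0,0,0],1])[:3];u,v=(uv[:2]/uv[2]).round().astype(int)
    L.append(cv2.resize(im[v-50:v+50,u-40:u+40],(400,500),interpolation=cv2.INTER_CUBIC))
cv2.imwrite("pics/i.png",np.hstack(L))
E
```

```text
0.01 [-1.1 -3.1  0.5] [ 0.001  -0.0025] [-1.17  0.49  0.04]
0.008 [ 0.1 -0.9 -0.2] [ 0.0008 -0.003 ] [-0.97  0.39 -0.  ]
0.006 [-0.1 -0.2 -0.8] [ 0.0008 -0.0031] [-0.92  0.37  0.02]
0.004 [-0.  -0.4  0.1] [ 0.0008 -0.0031] [-0.76  0.31  0.  ]
0.002 [-0.   1.8  1. ] [ 0.0008 -0.0032] [-0.64  0.34  0.04]
0.0 [-0.2  2.2  1.5] [ 0.0008 -0.0029] [-0.51  0.4   0.1 ]
-0.002 [-2.   2.  10.2] [ 0.0008 -0.0026] [-0.25  0.67  0.19]
 t23.8 F [-2.1  2.3  4.7] M [-0.25  0.67  0.19] w0.0156 ff 70.1 tcp [0.6019 0.2001 0.0975]
```

View pics/i.png

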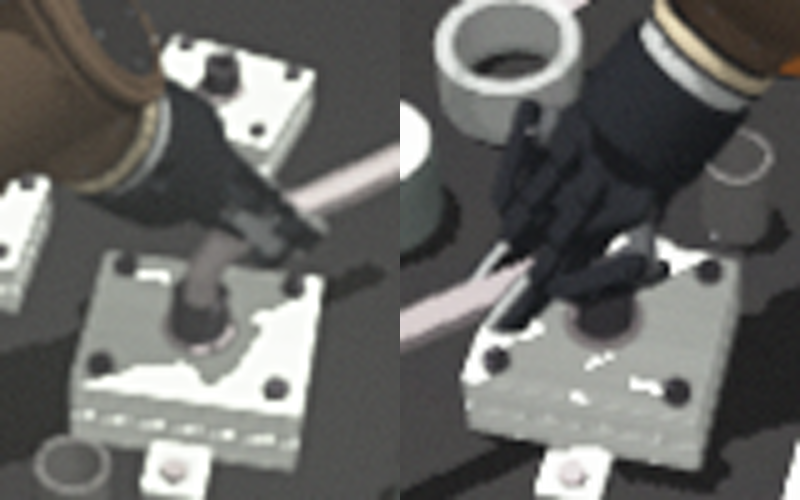

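The key is bottomed: 10 N of support at the expected floor height, and the pictures show the short arm down in the screw. I release, straddle the long arm with a vertical tool at r = 130 mm, and check.

```bash
python3 - <<'E'
from h import *
o=np.load("off.npy");off=o[:2]
t=pose(off,-.001);move_l(t[0],rate=.04,orientation=t[1])
command_gripper(.036);st("open")
z=R.from_rotvec(t[1]).as_matrix()[:,2];move_l(t[0]-.09*z,rate=.2)
p=pose((0,0),.07,g=.13,a=0.);goto(*p);st("above")
c,im=shot("wrist","v")
cv2.imwrite("pics/v.png",cv2.resize(im,(640,480)))
E
```

```text
open t24.4 F [ 0.2  0.9 -0.1] M [-0.36  0.11 -0.  ] w0.0359 ff 0.0 tcp [0.6015 0.1995 0.0968]
above t26.0 F [-1.  -0.5 -0.8] M [-0.04 -0.03  0.03] w0.0364 ff 0.0 tcp [0.6224 0.2597 0.1604]
```

View pics/v.png

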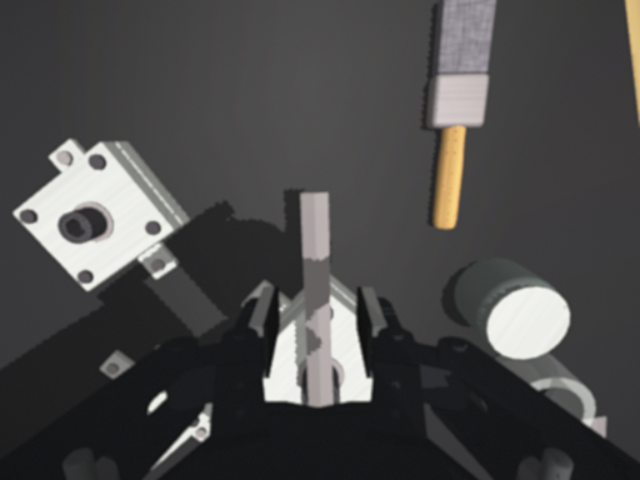

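The wrist view shows the long arm at pixels (315,195)–(320,400), centred between the fingers and in the mould's screw. Next I straddle it and push clockwise with a force guard.

```bash
python3 - <<'E'
from h import *
p=pose((0,0),.002,g=.13,a=0.);move_l(p[0],rate=.1,orientation=p[1]);hold(.2);st("straddle")
f0=np.array(read_state()["contact_force"]);np.save("f1.npy",f0)
phi=68.;log=[]
while phi>-8:
    phi-=2.5 if phi>30 else 1.5
    p=pose((0,0),.002,phi,.13,0.);move_l(p[0],rate=.06,orientation=p[1])
    s=read_state();f=np.array(s["contact_force"])-f0;r=np.radians(phi);ft=-f@[np.sin(r),-np.cos(r),0]
    log.append((phi,round(ft,1),round(f@[np.cos(r),np.sin(r),0],1),round(f[2],1)))
    if ft>17 or np.linalg.norm(f)>25: break
for l in log[::3]+log[-3:]:print(*l)
st("end");np.save("phi.npy",phi)
E
```

```text
straddle t27.1 F [ 0.1 -0.8 -0.6] M [-0.    0.03  0.  ] w0.0361 ff 0.0 tcp [0.6242 0.2597 0.0956]
65.5 -0.1 0.4 0.2
58.0 7.5 -0.4 3.4
50.5 8.7 0.5 3.3
43.0 8.3 0.3 2.7
35.5 9.3 -0.1 1.9
28.0 9.3 -0.6 2.4
23.5 8.9 -0.3 1.6
19.0 7.5 -0.4 2.0
14.5 9.8 0.0 2.5
10.0 9.2 0.4 2.7
5.5 9.7 0.5 2.6
1.0 10.3 -0.1 1.6
-3.5 17.0 -1.0 2.2
-2.0 13.3 -0.8 3.4
-3.5 17.0 -1.0 2.2
-5.0 21.5 -1.9 3.0
end t36.6 F [ 0.1 20.9  2.3] M [ 3.44 -0.02  0.25] w0.0357 ff 10.1 tcp [0.7046 0.1364 0.0959]
```

The force was steady at about 9 N for roughly 60° and then climbed to 21 N with no yielding, so the screw is at its stop. I back off, lift clear and check.

```bash
python3 - <<'E'
from h import *
phi=float(np.load("phi.npy"))
for d in (2,4.):
    p=pose((0,0),.002,phi+d,.13,0.);move_l(p[0],rate=.06,orientation=p[1])
st("backed")
p=pose((0,0),.10,phi+4,.13,0.);move_l(p[0],rate=.12,orientation=p[1]);st("lifted")
q=[p[0][0]-.12,p[0][1]-.2,.35]
_,w=shot("wrist","e_w")
move_l(q,rate=.25);st("clear")
L=[cv2.resize(w,(400,300))]
for n in("scene","side"):
    c,im=shot(n,"e_"+n);uv=c["mtx"]@(np.linalg.inv(c["T"])@np.r_[SO,1])[:3];u,v=(uv[:2]/uv[2]).round().astype(int)
    L.append(cv2.resize(im[v-60:v+60,u-80:u+80],(400,300),interpolation=cv2.INTER_CUBIC))
L.append(L[0]*0);cv2.imwrite("pics/e.png",np.vstack([np.hstack(L[:2]),np.hstack(L[2:])]))
E
```

```text
backed t37.1 F [0.1 9.4 2.2] M [1.53 0.03 0.11] w0.0356 ff 4.5 tcp [0.7054 0.1409 0.0956]
lifted t38.0 F [-0.1 -0.  -0.1] M [ 0.03 -0.01  0.03] w0.0362 ff 0.0 tcp [0.7042 0.1366 0.1909]
clear t39.4 F [ 1.1 -0.2  0.3] M [-0.   -0.02  0.05] w0.0361 ff 0.0 tcp [ 0.5848 -0.0625  0.3485]
```

View pics/e.png

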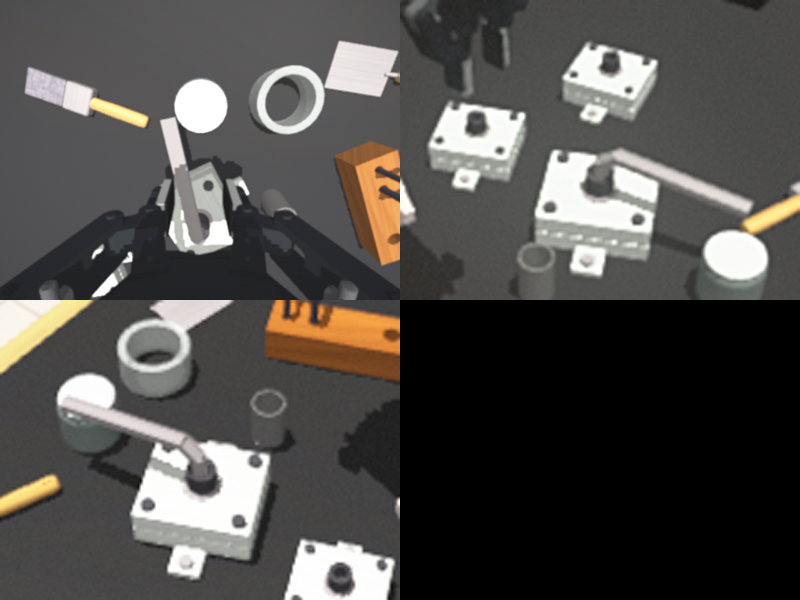

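The key is in the right screw and nothing is touching it. I'll triangulate its bend and long tip to check depth, droop and final angle.

```bash
python3 - <<'E'
from h import *
s=calibration("scene");d=calibration("side")
def o(c):
    uv=c["mtx"]@(np.linalg.inv(c["T"])@np.r_[SO,1])[:3];return (uv[:2]/uv[2]).round()-[80,60]
f=lambda c,p:(c,tuple(o(c)+(np.array(p)+.5)/2.5-.5))
t,e=tri(*f(s,(346,207)),*f(d,(66,103)));print("long tip",t,e)
b,e=tri(*f(s,(218,157)),*f(d,(186,141)));print("bend",b,e)
v=t-b;print("phi",np.degrees(np.arctan2(v[1],v[0])),np.degrees(np.arctan2(*(t-SO)[[1,0]])),"slope",np.degrees(np.arcsin(v[2]/np.linalg.norm(v))),np.linalg.norm(t-SO))
a=cv2.imread("pics/e_scene_raw.png");u,w=o(s).astype(int)+[80,60];x=a[w-30:w+30,u-25:u+75]
a=cv2.imread("pics/e_side_raw.png");u,w=o(d).astype(int)+[80,60];y=a[w-30:w+30,u-70:u+30]
cv2.imwrite("pics/z.png",np.hstack([cv2.resize(i,(400,240),interpolation=cv2.INTER_CUBIC) for i in(x,y)]))
E
```

```text
long tip [0.74164584 0.17163    0.09710169] 0.0018801282605762314
bend [0.59608107 0.13998879 0.1115547 ] 0.0022630328658896424
phi 12.263530051854183 11.072125645574785 slope -5.541693668224494 0.17051745425049783
```

View pics/z.png

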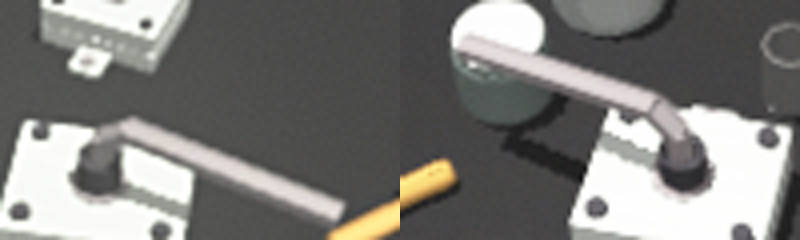

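The key sits at phi ≈ 11° with its origin at about 0.112 m, which is fully down to within the noise, and droops slightly from the socket play. Lifting the side-loaded finger may have raised it a little. So I'll grip lightly near the bend, where a push can't turn the screw, and feel that it is on the floor.

```bash
python3 - <<'E'
from h import *
P=lambda dz:pose((0,0),dz,10,.035,0.)
command_gripper(.05);p=P(.09);goto(*p);hold(.2);f0=np.array(read_state()["contact_force"])
for dz in(.03,.012,.004,.001):
    p=P(dz);move_l(p[0],rate=.08,orientation=p[1]);f=np.array(read_state()["contact_force"])-f0
    if np.linalg.norm(f)>6: print("touch",dz,f);break
st("around");command_gripper(0,25);s=st("grip")
f1=np.array(s["contact_force"]);n=0
for dz in np.arange(dz-.0007,dz-.008,-.0007):
    p=P(dz);move_l(p[0],rate=.03,orientation=p[1]);f=np.array(read_state()["contact_force"])-f1;print(round(dz,4),f.round(1),np.round(read_state()["tcp_pos"][2],4))
    if f[2]>8: break
p=P(dz+.0015);move_l(p[0],rate=.03,orientation=p[1])
command_gripper(.05);st("open")
p=P(.11);move_l(p[0],rate=.12,orientation=p[1]);q=p[0];move_l([q[0]-.08,q[1]-.2,.35],rate=.3);st("clear")
L=[]
for n in("scene","side"):
    c,im=shot(n,"y_"+n);uv=c["mtx"]@(np.linalg.inv(c["T"])@np.r_[SO,1])[:3];u,v=(uv[:2]/uv[2]).round().astype(int)
    b=cv2.imread(f"pics/e_{n}_raw.png");print(n,"pixels changed near key",int((cv2.absdiff(im,b).max(2)>40)[v-40:v+40,u-75:u+75].sum()))
E
```

```text
around t42.8 F [-0.5 -0.4 -0. ] M [-0.05  0.03  0.02] w0.0499 ff 0.0 tcp [0.6093 0.1451 0.0934]
grip t43.2 F [ 0.9 -0.6  1. ] M [-0.34  0.02  0.23] w0.0163 ff 25.2 tcp [0.6097 0.1447 0.0938]
0.0003 [-1.4 -2.9  4.2] 0.0937
-0.0004 [-1.9 -2.   6.1] 0.0935
-0.0011 [-3.1 -2.8  8. ] 0.0934
open t44.6 F [ 0.9 -0.3  0.2] M [-0.02  0.    0.02] w0.0498 ff 0.0 tcp [0.6089 0.1454 0.0922]
clear t46.7 F [-0.   0.5 -0.9] M [0.01 0.03 0.07] w0.0499 ff 0.0 tcp [ 0.5291 -0.0542  0.3485]
scene pixels changed near key 60
side pixels changed near key 52
```

The resistance rose at once with almost no travel, so the key is on the floor of the socket and did not move.

```bash
python3 -c "
from plant import *
print(job_done())"
```

```text
the job is handed in; nothing more can be done
None
```

The big hex key sits fully down in the mould's cap screw, which I tightened clockwise about 1 rad until the push force climbed from a steady 9 N to 21 N against the stop; the job is handed in at about 47 s, with the gripper clear.

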